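# Find the concealed catch of a base unit's fuse hatch by feel

## Robot

A 6-joint arm with a two-finger parallel gripper is mounted at the origin on the work surface. World frame = base frame: x ahead of the robot, y to its left, z up, the work surface at z = 0. Lengths are in m, angles in rad, forces in N, time in s.
With the tool pointing down it reaches from about 0.375 to 0.9 m from the base axis. Payload 3.1 kg.
Tool frame: the origin (TCP) lies midway between the tips of the shut fingers; the grasp point (between the pads) lies 19 mm behind it; x points along the fingers, z is the direction in which the jaws open and shut, and the axes are right-handed (so a half turn about x gives the same grasp; the last joint's range is limited). The gripper opens to 85 mm and grips with 20 to 120 N. Pads are 22 mm wide; open, the fingers measure 114 mm over their backs; the gripper's body (76 mm by 85 mm) begins 54 mm behind the grasp point. The pads swing forward as they close: fully open they stand 13 mm farther back than shut.
Start: joints at [0.967, 0.527, 1.433, -0, 1.181, -0.178], TCP at [0.258, 0.569, 0.231] pointing down, gripper open.
Joint ranges: [-3.08, 3.08], [-0.75, 2.2], [0.22, 2.44], [-1.43, 4.57], [0, 2.65], [-2.85, 2.85]. Speed limits (rad/s): [2.79, 2.79, 3.14, 3.14, 3.14, 3.14].

## Interface

Orientations are given as a unit quaternion [x, y, z, w].
In Python, from station import status, snapshot, camera_params, ticket gives the robot as it stands.
- The arm moves only by the tool arm_command, never from a script. Its argument "series" is a list that holds one entry, the list of rows, each a list of 4 numbers: the shift along the tool's x, y, z in mm, then the turn about the tool's x in rad. A call has 1 to 10 rows; each row shifts and turns the commanded pose from where the row before left it, along the tool's axes as they then stand; what a row does not reach is not made up. A row lasts 1/10 s, in which the tool goes at most 50 mm and 8.59 degrees, less where a joint would pass 70% of its speed; a pose out of reach is approached as far as the arm can. A call is refused whole if a number of a shift passes 50 or a number of a turn 0.15, either way. A call with a gripper value outside its range is refused whole. "jaw" is the opening in per cent of the stroke, from 0 (shut) to 100 (fully open), set as the call begins (left out, the last holds). The fingers move at their own pace and stop on an object; "force" is the grip in N (left out, the last holds). Time passes only in rows, so rows that do not move let the fingers close. It gives the time, the measured TCP pose, the force and the opening at its end, in the units of the state.
- status.sense(): the state, without advancing time (a new reading comes with each control period).
- snapshot(name): name is "scene" or "top" or "wrist"; returns the picture (384x512x3 uint8, red, green, blue); there is no depth.
- camera_params(name): a dict with "fovy" (degrees; the focal length in pixels is half the picture's height over the tangent of half this angle, whatever the lens; pixels are square), "cx", "cy" (the principal point, pixels), "extrinsics" (4x4, takes a point from camera to world coordinates); the wrist camera has in their place "mount" (4x4, takes a point from camera to tool coordinates, whose origin is the TCP and whose axes are the tool frame's). Camera axes: x right, y down, z forward; pixel columns grow to the right and rows downward; lengths in m; the calibration is good to about 2 mm. The wrist camera is an equidistant fisheye: a pixel r from the principal point sees the ray r / f radians off the axis. A picture is of the moment at which its call begins: read the wrist's pose just before it. camera_params takes no time and is no camera call.
- ticket.sign_off(): hands the job in, once; it reports no verdict.
The state is a dict: "t": time; "q": joint angles; "qd": joint speeds; "tau": joint torques, N m; "tcp_pos": TCP position; "tool_rot": TCP orientation; "force": force on the tool from outside, world axes, zero at the start; "ft_torque": the same for the moment, N m; "finger_gap": opening from 0.0 (shut) to 1.0 (fully open).
Only numpy, scipy, OpenCV 4.12 (cv2) and the standard library are available. Lean on these libraries where they do the work, as an engineer would, in place of code of your own. Each camera call takes 0.05 s, during which the arm holds its last target. There are 200 camera calls.

## Task

The fuse hatch in the flat top of the low steel base unit is held by a concealed catch: of the four identical recessed plates in a row along the top, one gives when pushed and the other three are fixed blanks. Feel across the plates with a fingertip to find the one that gives, press it down until the hatch springs open, then take the hand away and leave the hatch standing open. Do not pick up, shift or knock over any of the loose things on and around the unit.

Things in the scene. Friction and masses are not known exactly. Their poses are not given: they have to be found in the camera images.
- unit: Low brushed-steel base unit fixed to the table: a slab 280 (x) x 320 (y) x 60 mm high with a flat top (deck). Origin: centre of its underside, on the table. x points from its front edge to its back edge, y along its width. The plates lie along the front of the deck, the hatch behind them, two loose things beside the hatch (y above +35 mm).
- row (a point): Middle of the row of plates, at deck height (unit frame -85, 0, 60 mm; same axes). Four square 50 mm openings are centred at y = -87, -29, +29, +87 mm from it, each with an identical 48 mm steel plate whose top lies 2 mm below the deck. One, a different one each time and not to be told by eye, is the catch; the others are rigid.
- hatch_hinge (a point): Middle of the hatch's hinge line, at deck height (unit frame 120, -45, 60 mm; same axes, hinge along y). The hatch is a 4 mm steel plate, 117 (x) x 157 (y) mm, flush with the deck, reaching from here towards the row and ending 86 mm behind the row's centre line. Shut, it cannot be pried up.
- catch (a joint): How far the catch plate is pressed down, in m: 0 at rest, 0.006 at its stop. It springs back when let go; it starts to move at about 2 N and is fully down at about 5 N. The hatch is released at about 0.0035 to 0.004.
- hatch (a joint): Hatch angle in rad: 0 shut and latched, 1.75 fully open, standing just past upright. Once released, its own spring swings it fully open within about 2 s, away from the row of plates, and keeps it there; it does not latch again by itself. Nobody needs to touch it.
- cone_small: Small black plastic reaming cone, 52 mm across, 45 mm high, loose, upright on the deck beside the hatch. Origin: centre of its underside. To be left alone.
- shaker: Small open steel beaker, 48 mm across, 55 mm high, loose, on the deck beside the hatch. Origin: centre of its underside. To be left alone.
- pan: Loose open steel food pan, 176 x 108 x 65 mm high, on the table by the unit's +y side. Origin: centre of its underside. To be left alone.
- tumbler: Loose clear plastic tumbler, 72 mm across, 100 mm high, on the table. Origin: centre of its underside. To be left alone.
- cone_big: Large black plastic reaming cone, 84 mm across, 70 mm high, loose on the table. Origin: centre of its underside. To be left alone.
- bottle: Loose yellow plastic bottle, 56 mm across, 120 mm high, on the table near the unit's front +y corner. Origin: centre of its underside. To be left alone.

How it is judged:
By the outcome, as a careful person would: the job done as asked, in the order asked, and still so for the second after the job is handed in, with the robot touching nothing.
It also fails if it takes over 48 s, if anything falls off the work surface, if the arm or the gripper's body presses on something with over 40 N, if the wrist force passes 120 N, or if a joint passes its speed limit or range.

## Working session

There is one attempt and no reset: what is moved stays moved. The work goes in short steps, Python scripts to look and compute and a tool call to move; the robot and the scene stay as the last step left them, time stands still between calls to the robot, and variables do not carry over. Pictures are saved under pics/ and viewed, about 8 in all and at most 12, crops included, and the job is handed in when it is done.

Besides the shell and the picture viewer there is one more tool, called by a JSON object that holds its "method" and its "body". arm_command: Moves the arm, as the interface text tells. Its arguments: {"type":"object","properties":{"series":{"type":"array"},"jaw":{"type":"number"},"force":{"type":"number"}},"required":["series"]}

```bash
mkdir -p pics; python3 - <<'E'
from station import status,snapshot,camera_params
import cv2,numpy as np
s=status.sense();print(s)
for n in("scene","top"):
    cv2.imwrite(f"pics/{n}0.png",snapshot(n)[:,:,::-1]);p=camera_params(n);print(n,p)
print(camera_params("wrist"))
a=[cv2.imread(f"pics/{n}0.png") for n in("scene","top")]
E
```

```text
{'t': 0.0, 'q': array([ 9.66493584e-01,  5.28484765e-01,  1.43391367e+00, -2.56083083e-05,
        1.18140029e+00, -1.78486432e-01]), 'qd': array([ 0.00073877,  0.00026963, -0.00107175,  0.00017565, -0.00145231,
       -0.0004819 ]), 'tau': array([ 8.80711068e-04, -4.42342079e+01, -1.78030193e+01, -1.29026248e-04,
        8.46829615e-03, -9.92981697e-07]), 'tcp_pos': array([0.25771887, 0.56859557, 0.23031858]), 'tool_rot': array([-0.38336845,  0.59507667,  0.38275415,  0.5936427 ]), 'force': array([-0.3186668 ,  0.13297602, -0.49631645]), 'ft_torque': array([ 0.01566552,  0.00844138, -0.02443341]), 'finger_gap': 0.9998474130514331}
scene {'fovy': 51.78866681802892, 'cx': 251.2479765492212, 'cy': 194.45030345043926, 'extrinsics': array([[-0.82314576,  0.35434111, -0.44370421,  1.06311138],
       [ 0.56772987,  0.52825754, -0.63136897,  0.72904312],
       [ 0.01067011, -0.77161282, -0.63600299,  0.75672175],
       [ 0.        ,  0.        ,  0.        ,  1.        ]])}
top {'fovy': 56.99206591417294, 'cx': 252.74671443675064, 'cy': 189.03536982025986, 'extrinsics': array([[ 0.0017734 , -0.98275909,  0.18488219,  0.41809253],
       [-0.99975279,  0.00235519,  0.02210892,  0.03840468],
       [-0.02216318, -0.18487569, -0.98251197,  1.00684864],
       [ 0.        ,  0.        ,  0.        ,  1.        ]])}
{'fovy': 65.70646984690485, 'cx': 253.70784814249137, 'cy': 188.9236590657464, 'mount': array([[-5.87893668e-04, -2.86650900e-01,  9.58034924e-01,
        -1.42221361e-01],
       [-2.37073374e-04, -9.58035023e-01, -2.86651075e-01,
         7.27741672e-02],
       [ 9.99999799e-01, -3.95644924e-04,  4.95265428e-04,
        -7.22717731e-04],
       [ 0.00000000e+00,  0.00000000e+00,  0.00000000e+00,
         1.00000000e+00]])}
```

View pics/top0.png

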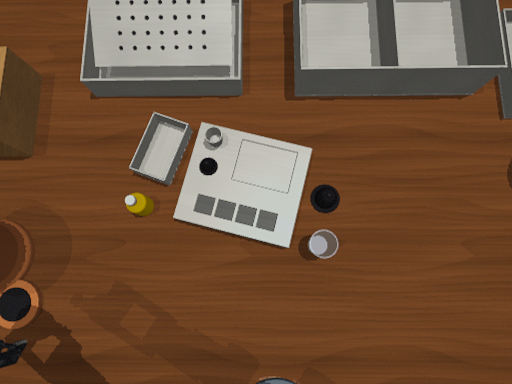

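View pics/scene0.png

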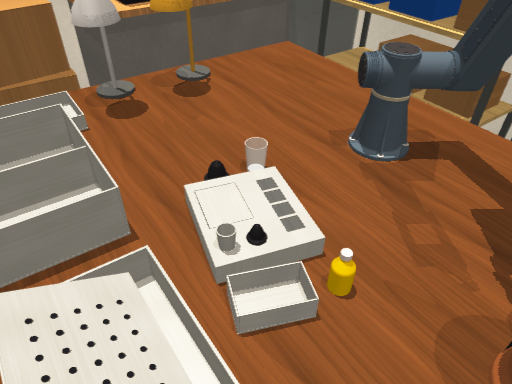

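The top view shows the unit with its plates at about (204,205), (225,210), (246,215) and (267,220). The hatch is behind them, the bottle is at (140,205), and the tumbler at (323,244). Next I locate the plates.

```bash
cat > h.py <<'E'
import numpy as np,cv2
from station import status,snapshot,camera_params
from scipy.spatial.transform import Rotation as R
def ray(n,uv,z):
    p=camera_params(n);f=192/np.tan(np.radians(p['fovy']/2));E=p['extrinsics']
    d=E[:3,:3]@[(uv[0]-p['cx'])/f,(uv[1]-p['cy'])/f,1];o=E[:3,3]
    return o+d*(z-o[2])/d[2]
def proj(n,X):
    p=camera_params(n);f=192/np.tan(np.radians(p['fovy']/2));E=p['extrinsics']
    c=E[:3,:3].T@(np.array(X)-E[:3,3]);return c[:2]/c[2]*f+[p['cx'],p['cy']]
E
python3 - <<'E'
from h import *
for n,box in(("top",(170,120,320,250)),("scene",(240,165,320,240))):
    im=cv2.imread(f"pics/{n}0.png");g=im.max(2);sat=g-im.min(2)
    m=((g>50)&(g<150)&(sat<25)).astype(np.uint8)
    M=np.zeros_like(m);x0,y0,x1,y1=box;M[y0:y1,x0:x1]=m[y0:y1,x0:x1]
    k,_,st,c=cv2.connectedComponentsWithStats(M)
    for i in range(1,k):
        if st[i,4]>100: print(n,st[i],c[i].round(1),ray(n,c[i],.058).round(4))
s=status.sense();r=R.from_quat(s['tool_rot']);print(r.as_matrix().round(3))
E
```

```text
top [170 120  23  65 510] [179.2 145.7] [0.7211 0.2666 0.058 ]
top [203 127  20  23 273] [212.5 138.3] [0.7421 0.1733 0.058 ]
top [193 194  23  22 332] [204.1 204.2] [0.555 0.192 0.058]
top [214 199  22  22 330] [224.7 209.3] [0.541  0.1356 0.058 ]
top [235 204  22  22 333] [245.4 214.9] [0.5258 0.0795 0.058 ]
top [256 210  22  22 336] [266.3 220.1] [0.5118 0.0231 0.058 ]
scene [257 178  21  12 166] [266.6 183.4] [0.5106 0.0188 0.058 ]
scene [264 189  22  14 188] [274.4 195.6] [0.5252 0.0751 0.058 ]
scene [272 202  23  15 212] [282.9 208.8] [0.5396 0.1317 0.058 ]
scene [280 215  25  17 241] [292.1 222.9] [0.5539 0.1879 0.058 ]
[[-0.001 -0.911  0.413]
 [-0.002  0.413  0.911]
 [-1.     0.    -0.002]]
```

{"method": "arm_command", "body": {"series": [[[0,0,0,-0.09],[0,0,0,-0.085],[0,-38,-29,0],[0,-38,-29,0],[0,-38,-29,0],[0,-38,-29,0],[0,-38,-29,0],[0,-38,-29,0],[0,-38,-29,0],[0,-38,-29,0]]], "jaw": 0, "force": 20}}

```text
t: 1.1
tcp_pos: [0.4957, 0.2673, 0.231]
tool_rot: [-0.433, 0.559, 0.434, 0.558]
force: [0.1, 0.6, 0.5]
finger_gap: -0.001
```

{"method": "arm_command", "body": {"series": [[[0,-38,-29,0],[0,-38,-29,0],[0,0,0,0],[0,0,0,0],[0,0,0,0]]]}}

```text
t: 1.6
tcp_pos: [0.5531, 0.1945, 0.2308]
tool_rot: [-0.433, 0.559, 0.434, 0.558]
force: [0.2, -0.6, -0.5]
finger_gap: 0.001
```

```bash
cat > rel.py <<'E'
from h import *
s=status.sense();r=R.from_quat(s['tool_rot']);p=s['tcp_pos']
print(s['t'],p.round(4),s['force'].round(2),s['finger_gap'].round(3));print(r.as_matrix().round(3))
for P in((.5545,.190),(.5403,.1335),(.5255,.0773),(.5112,.021)):
    print((r.inv().apply(np.array([*P,.058])-p)*1000).round(1))
E
python3 rel.py; python3 -c "
from h import *
cv2.imwrite('pics/w1.png',snapshot('wrist')[:,:,::-1])"
```

```text
Traceback (most recent call last):
  File "rel.py", line 3, in <module>
    print(s['t'],p.round(4),s['force'].round(2),s['finger_gap'].round(3));print(r.as_matrix().round(3))
                                                ^^^^^^^^^^^^^^^^^^^^^
AttributeError: 'float' object has no attribute 'round'
```

View pics/w1.png

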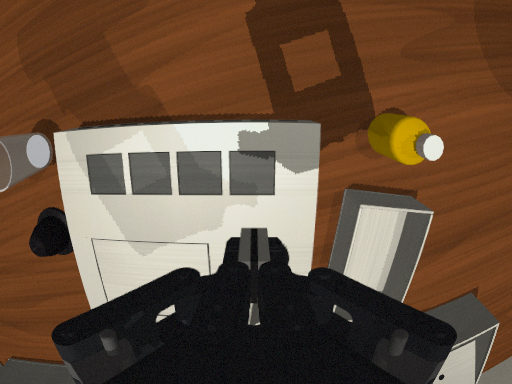

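The wrist view shows the plates lined up with the tool. Plate 1, at (252,173), lies straight along the finger column.

```bash
sed -i "s/,s\['finger_gap'\].round(3)//" rel.py; python3 rel.py
```

```text
1.65 [0.553  0.1949 0.231 ] [ 0.36  0.55 -0.12]
[[-0.002 -0.969  0.247]
 [ 0.     0.247  0.969]
 [-1.     0.001 -0.   ]]
[173.   -2.9  -4.3]
[173.   -3.1 -62.6]
[ 173.    -2.6 -120.7]
[ 173.    -2.7 -178.8]
```

{"method": "arm_command", "body": {"series": [[[30,-3,-4,0],[40,0,0,0],[40,0,0,0],[30,0,0,0],[15,0,0,0],[9,0,0,0],[0,0,0,0],[0,0,0,0],[0,0,0,0]]]}}

```text
t: 2.55
tcp_pos: [0.557, 0.1898, 0.0686]
tool_rot: [-0.434, 0.558, 0.433, 0.559]
force: [0.8, 0.1, 0.6]
finger_gap: 0.001
```

{"method": "arm_command", "body": {"series": [[[2,0,0,0],[2,0,0,0],[2,0,0,0],[1,0,0,0],[0,0,0,0],[0,0,0,0]]]}}

```text
t: 3.15
tcp_pos: [0.5562, 0.1893, 0.0602]
tool_rot: [-0.433, 0.559, 0.434, 0.559]
force: [0.3, 0.4, 0.3]
finger_gap: 0.004
```

{"method": "arm_command", "body": {"series": [[[1,0,0,0],[0,0,0,0],[0,0,0,0]]]}}

```text
t: 3.45
tcp_pos: [0.5562, 0.1893, 0.0593]
tool_rot: [-0.434, 0.559, 0.434, 0.559]
force: [0.6, 0.1, 0.2]
finger_gap: 0.002
```

{"method": "arm_command", "body": {"series": [[[1,0,0,0],[0,0,0,0],[0,0,0,0]]]}}

```text
t: 3.75
tcp_pos: [0.5561, 0.1893, 0.0583]
tool_rot: [-0.434, 0.559, 0.434, 0.559]
force: [0.4, -0.7, -0.2]
finger_gap: 0.002
```

{"method": "arm_command", "body": {"series": [[[1,0,0,0],[0,0,0,0],[0,0,0,0]]]}}

```text
t: 4.05
tcp_pos: [0.5562, 0.1894, 0.0581]
tool_rot: [-0.434, 0.558, 0.433, 0.559]
force: [-1.0, 0.3, 4.8]
finger_gap: -0.001
```

{"method": "arm_command", "body": {"series": [[[1,0,0,0],[0,0,0,0],[0,0,0,0]]]}}

```text
t: 4.35
tcp_pos: [0.5563, 0.1894, 0.0581]
tool_rot: [-0.434, 0.558, 0.433, 0.559]
force: [-3.0, -0.7, 10.7]
finger_gap: -0.003
```

Plate 1 is rigid: 10.7 N and no movement. On to plate 2.

{"method": "arm_command", "body": {"series": [[[-12,0,0,0],[0,0,-29,0],[0,0,-29,0],[0,0,0,0],[5,0,0,0],[4,0,0,0],[0,0,0,0],[0,0,0,0],[0,0,0,0]]]}}

```text
t: 5.25
tcp_pos: [0.5418, 0.1337, 0.0592]
tool_rot: [-0.434, 0.558, 0.434, 0.558]
force: [0.4, -0.2, -0.5]
finger_gap: 0.001
```

{"method": "arm_command", "body": {"series": [[[1,0,0,0],[1,0,0,0],[0,0,0,0],[0,0,0,0]]]}}

```text
t: 5.65
tcp_pos: [0.542, 0.1335, 0.0581]
tool_rot: [-0.434, 0.558, 0.433, 0.559]
force: [-1.5, 1.3, 5.4]
finger_gap: 0.001
```

{"method": "arm_command", "body": {"series": [[[1,0,0,0],[0,0,0,0],[0,0,0,0]]]}}

```text
t: 5.95
tcp_pos: [0.542, 0.1334, 0.0581]
tool_rot: [-0.434, 0.558, 0.433, 0.559]
force: [-2.9, 0.2, 11.6]
finger_gap: 0.002
```

Plate 2 is rigid too.

{"method": "arm_command", "body": {"series": [[[-12,0,0,0],[0,0,-29,0],[0,0,-29,0],[0,0,0,0],[5,0,0,0],[4,0,0,0],[0,0,0,0],[0,0,0,0],[0,0,0,0]]]}}

```text
t: 6.85
tcp_pos: [0.5274, 0.0775, 0.0592]
tool_rot: [-0.434, 0.558, 0.434, 0.558]
force: [0.4, -0.3, -0.8]
finger_gap: 0.004
```

{"method": "arm_command", "body": {"series": [[[1,0,0,0],[1,0,0,0],[0,0,0,0],[0,0,0,0]]]}}

```text
t: 7.25
tcp_pos: [0.5276, 0.0772, 0.0581]
tool_rot: [-0.434, 0.558, 0.433, 0.559]
force: [-0.4, 1.8, 5.8]
finger_gap: 0.0
```

{"method": "arm_command", "body": {"series": [[[1,0,0,0],[0,0,0,0],[0,0,0,0]]]}}

```text
t: 7.55
tcp_pos: [0.5276, 0.0772, 0.0581]
tool_rot: [-0.434, 0.558, 0.433, 0.559]
force: [-2.9, 0.4, 13.2]
finger_gap: 0.0
```

Plate 3 is rigid as well. That leaves plate 4.

{"method": "arm_command", "body": {"series": [[[-12,0,0,0],[0,0,-29,0],[0,0,-29,0],[0,0,0,0],[5,0,0,0],[4,0,0,0],[0,0,0,0],[0,0,0,0],[0,0,0,0]]]}}

```text
t: 8.45
tcp_pos: [0.513, 0.0213, 0.0592]
tool_rot: [-0.434, 0.558, 0.434, 0.558]
force: [-0.3, 0.0, -0.9]
finger_gap: -0.001
```

{"method": "arm_command", "body": {"series": [[[1,0,0,0],[1,0,0,0],[0,0,0,0],[0,0,0,0]]]}}

```text
t: 8.85
tcp_pos: [0.5131, 0.021, 0.0575]
tool_rot: [-0.433, 0.558, 0.433, 0.559]
force: [-0.5, 1.3, 2.7]
finger_gap: -0.001
```

{"method": "arm_command", "body": {"series": [[[1,0,0,0],[0,0,0,0],[0,0,0,0]]]}}

```text
t: 9.15
tcp_pos: [0.5132, 0.021, 0.0565]
tool_rot: [-0.434, 0.558, 0.433, 0.559]
force: [-0.9, 3.3, 5.2]
finger_gap: 0.002
```

Plate 4 gives, so I press it further.

{"method": "arm_command", "body": {"series": [[[1,0,0,0],[1,0,0,0],[1,0,0,0],[1,0,0,0],[0,0,0,0],[0,0,0,0]]]}}

```text
t: 9.75
tcp_pos: [0.5131, 0.0208, 0.0524]
tool_rot: [-0.434, 0.559, 0.433, 0.559]
force: [-0.4, 2.1, 5.6]
finger_gap: 0.0
```

{"method": "arm_command", "body": {"series": [[[0,0,0,0],[0,0,0,0],[0,0,0,0],[0,0,0,0],[0,0,0,0]]]}}

```text
t: 10.25
tcp_pos: [0.5132, 0.0208, 0.0524]
tool_rot: [-0.434, 0.559, 0.433, 0.559]
force: [0.0, 2.6, 4.7]
finger_gap: 0.006
```

```bash
python3 -c "
from h import *
print(status.sense()['force'],status.sense()['tcp_pos'])
cv2.imwrite('pics/s2.png',snapshot('scene')[:,:,::-1])"
```

```text
[0.03054151 2.62275668 4.67666425] [0.51315967 0.02075924 0.05236626]
```

View pics/s2.png

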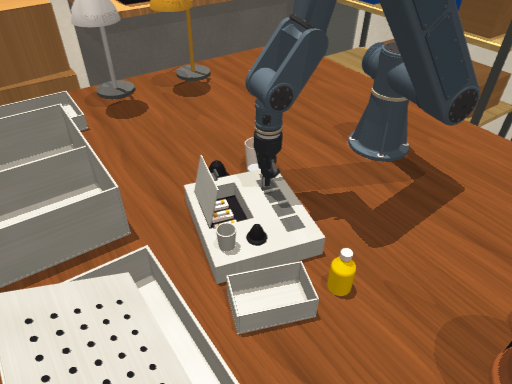

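The hatch is standing open at (205,190), so I withdraw upwards and then towards the robot's side.

{"method": "arm_command", "body": {"series": [[[-5,0,0,0],[-15,0,0,0],[-30,0,0,0],[-30,0,0,0],[-30,0,0,0],[-30,0,0,0],[-30,10,0,0],[0,20,0,0],[0,20,0,0],[0,10,0,0]]]}}

```text
t: 11.3
tcp_pos: [0.4522, 0.0358, 0.222]
tool_rot: [-0.433, 0.56, 0.434, 0.558]
force: [0.6, 0.4, 0.5]
finger_gap: 0.003
```

{"method": "arm_command", "body": {"series": [[[0,0,0,0],[0,0,0,0],[0,0,0,0],[0,0,0,0],[0,0,0,0],[0,0,0,0],[0,0,0,0],[0,0,0,0],[0,0,0,0],[0,0,0,0]]]}}

```text
t: 12.3
tcp_pos: [0.4548, 0.0357, 0.2223]
tool_rot: [-0.434, 0.559, 0.434, 0.559]
force: [-0.3, 0.3, -0.3]
finger_gap: -0.002
```

```bash
python3 -c "
from h import *
print(status.sense()['force'],status.sense()['tcp_pos'])
a=snapshot('scene')[60:340,150:400,::-1];b=snapshot('top')[90:370-0,100:350,::-1]
cv2.imwrite('pics/end.png',cv2.resize(np.hstack([a,b]),None,fx=1.6,fy=1.6))"
```

```text
[-0.28736239  0.34116125 -0.2614388 ] [0.45483692 0.03566975 0.22232352]
```

View pics/end.png

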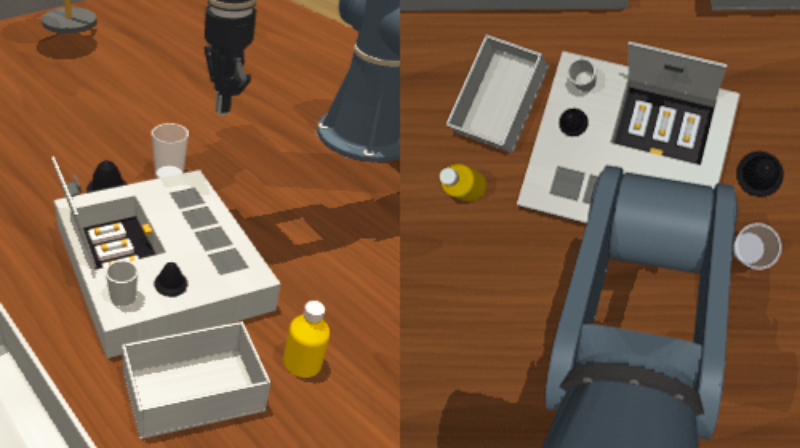

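The hatch is fully open, the hand is clear, and all the loose things are where they were.

```bash
python3 -c "
from station import ticket
print(ticket.sign_off())"
```

```text
the job is handed in; nothing more can be done
None
```

The hatch is open and the job is handed in, at about 12.4 s on the robot's clock. I felt the plates from the +y end with the shut fingers. The first three stayed rigid at 58 mm height under about 11–13 N. The fourth, at y = -87 mm, gave at about 3–5 N, so I pressed it down about 5.7 mm and the hatch sprang open.

I then lifted the hand away. The last pictures show the hatch standing open, the loose things upright and, by eye, where they were, and the hand clear of everything. The force reading was about zero. None of the checks failed or disagreed.

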